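# Red dauber off its hook and into the brush pot

### The job

Lift the red silicone dauber up and off its hook on the rack and stand it, red head down, in the blue pot, lowering it to the bottom of the pot before letting go. Leave the brush and the shoehorn hanging and do not shift the polish tins.

Things in the scene. Friction and masses are not known exactly. Their poses are not given: they have to be found in the camera images.
- dauber: Hanging polish dauber: pale wood handle with red cap, red silicone head below. Loose, 63-126 g. Origin: middle of its eye's top edge, where it bears on a hook; z up the handle, y across the width, x through the eye, along the rack's x. Grip block above the origin: 32 mm wide (y), 16 thick (x), 34 high; pinch across the width. Eye below: slot 24 wide, 34 high, in a loop 38 wide, 16 thick.
- dauber_tip (a point): Lowest point of the dauber's domed red head, 155 mm below the dauber's origin. The head is 34 mm in diameter and 37 mm high, on a round shaft 16 mm in diameter.
- rack: Fixed hook rack: dark wood base 110 x 370 x 16 mm (x -65 to 45 mm), steel posts at y -170 and 170 mm, a 12 mm bar along y between them, its top 217.5 mm high. Three hooks point to -x (towards the robot). Origin on the table midway below the bar; z up. The dauber, brush and shoehorn hang one on each hook, in any order, at about x = -45 mm.
- hook_mid (a point): Where a tool bears on the middle hook: rack x -45, y 0, z 215 mm; the other two are at y -110 and 110 mm. 7 mm wire, level from the bar along -x, turned up at the end: the tip spans rack x -58 to -70 mm and ends 229 mm high. To come off, a tool rises 16 to 25 mm, goes along -x at least 45 mm, past the tip, and only then higher.
- brush: Shoe brush: pale wooden handle with a black cap, dark wooden block and black bristles 50 x 30 mm at the bottom, hanging from another hook of the rack. Loose. Same handle, eye, origin and axes as the dauber; lowest point 156 mm below its origin. Stays hanging.
- shoehorn: Short shoehorn: pale wooden handle with a bright metal cap and a bright metal blade about 40 mm wide, hanging from another hook of the rack. Loose. Same handle, eye, origin and axes as the dauber; lowest point 156 mm below its origin. Stays hanging.
- pot: Blue ceramic open pot standing on the table, to the left or the right in front of the rack, round, 100 mm high, 94 mm across outside at the rim and 86 mm at the foot, wall 4 mm, inner floor 6 mm above its underside. Loose, about 0.6 kg. Origin: centre of its underside, z up. The dauber, once let go, leans against the rim.
- tin_black: Round shoe polish tin with a black lid, 84 mm in diameter, 26 mm high, lying on the table on the other side from the pot. Loose. Origin: centre of its underside, z up. Stays put.
- tin_brown: Round shoe polish tin with a brown lid, 84 mm in diameter, 26 mm high, on the table in front of the rack. Loose. Origin: centre of its underside, z up. Stays put.
There are look-alikes about, which are no part of the job. Of the things shaped like the pot, the blue one is meant. What is shaped like the dauber but green is not meant.

How it is judged:
By the outcome, as a careful person would: the job done as asked, in the order asked, and still so for the second after the job is handed in, with the robot touching nothing.
It also fails if it takes over 43 s, if anything falls off the work surface, if the arm or the gripper's body presses on something with over 40 N, if the wrist force passes 120 N, or if a joint passes its speed limit or range.

### The arm

A 7-joint arm with a two-finger parallel gripper is mounted at the origin on the work surface. World frame = base frame: x ahead of the robot, y to its left, z up, the work surface at z = 0. Lengths are in m, angles in degrees, forces in N, time in s.
With the tool pointing down it reaches from about 0.425 to 0.875 m from the base axis. Payload 4.7 kg.
Tool frame: the origin (TCP) lies midway between the tips of the shut fingers; the grasp point (between the pads) lies 19 mm behind it; z points along the fingers, y is the line along which they close (so a half turn about z gives the same grasp; the last joint's range is limited). The gripper opens to 87 mm and grips with 3 to 60 N. Pads are 19 mm wide; open, the fingers measure 117 mm over their backs; the gripper's body (75 mm by 190 mm) begins 51 mm behind the grasp point.
Start: joints at [-69.322, 18.392, -4.016, 83.108, 1.295, 78.541, -3.26], TCP at [0.221, 0.611, 0.223] pointing down, gripper open.
Joint ranges: [-163.93, 163.93], [-17.29, 119.83], [-79.2, 71.16], [3.27, 140.29], [-89.18, 269.18], [5.43, 117.66], [-154.24, 154.24]. Speed limits (degrees/s): [147.25, 147.25, 180, 180, 180, 180, 180].

### API

Orientations are given as [roll, pitch, yaw] about the fixed x, y, z axes, in that order (R = Rz(yaw) Ry(pitch) Rx(roll)).
In Python, from cell import env, viewer, boxes_of, masks_of gives the robot as it stands. The module is installed in compiled form; this text tells all that it offers.
- The arm moves only by the tool apply_moves, never from a script. Its argument "moves" is a list of rows, each a list of 7 numbers: the shift along the tool's x, y, z scaled (see below), then the turn, a rotation vector about the tool's x, y, z scaled (see below), then the opening, from 0 (shut) to 1 (fully open). A call has 1 to 20 rows; each row is the pose to reach, as a shift and turn from the pose commanded when the call began, along the tool's axes at that moment; what a row does not reach only later rows make up. The controller multiplies each number of a shift by 0.2 m and each number of a turn by 1.5 rad. A row lasts 1/10 s, in which the tool goes at most 50 mm and 8.59 degrees, less where a joint would pass 70% of its speed; a pose out of reach is approached as far as the arm can. A call with a number of a shift or a turn outside -1 to 1 is refused whole. A call with a gripper value outside its range is refused whole. The fingers move at their own pace and stop on an object; "grip_force" is the grip in N (left out, the last holds). Time passes only in rows, so rows that repeat a pose let the fingers close. It gives the time, the measured TCP pose, the force, the opening and the grip force at its end, in the units of the state.
- env.get_obs(): the state, without advancing time (a new reading comes with each control period).
- viewer.read_camera(name): name is "side" or "top" or "wrist"; returns the picture (480x640x3 uint8, red, green, blue); there is no depth.
- viewer.get_calibration(name): a dict with "fov_y" (degrees; the focal length in pixels is half the picture's height over the tangent of half this angle, whatever the lens; pixels are square), "cx", "cy" (the principal point, pixels), "position" and "orientation" of the camera in the world. Camera axes: x right, y up, looking along -z (the intrinsics and any distortion apply to the point x, -y, -z); pixel columns grow to the right and rows downward; lengths in m; the calibration is good to about 2 mm. A picture is of the moment at which its call begins: read the wrist's pose just before it. get_calibration takes no time and is no camera call; for the wrist camera it gives the pose at the moment of the call.
- env.sign_off(): hands the job in; it is judged then, once.
Trained networks look in the newest picture that a camera, given by its name, has taken for a name from the list of things; names that differ only in an ending like _2 or _b are one class to them, and where a whole thing is asked for, a point or a joint stands for the part that bears it (a point fixed in the world has none). Each returns a list of dicts, best first, with "conf" (0 to 1); they miss things now and then, are a little off and sometimes report something else, mostly with a low value. They report only what shows in the picture. A call takes as long as a camera call. They do not tell look-alikes from the thing itself.
- boxes_of(camera, target): "location" ([column, row] in pixels, amid what is visible of it).
- masks_of(camera, target): "pixels" (480x640 bool, what is visible of it) and "location" ([column, row] in pixels, amid what is visible of it).
The state is a dict: "time_s": time; "qpos": joint angles; "joint_velocities": joint speeds; "effort": joint torques, N m; "tool_pos": TCP position; "tool_rot": TCP orientation; "force": force on the tool from outside, world axes, zero at the start; "wrist_torque": the same for the moment, N m; "grip_width": finger opening in m; "grasp_force": force on a finger pad.
Only numpy, scipy, OpenCV 4.12 (cv2) and the standard library are available. Lean on these libraries where they do the work, as an engineer would, in place of code of your own. Each camera call takes 0.05 s, during which the arm holds its last target. There are 200 camera calls.

## Working session

There is one attempt and no reset: what is moved stays moved. The work goes in short steps, Python scripts to look and compute and a tool call to move; the robot and the scene stay as the last step left them, time stands still between calls to the robot, and variables do not carry over. Pictures are saved under pics/ and viewed, at most 10 in all, crops included, and the job is handed in when it is done.

Besides the shell and the picture viewer there is one more tool, called in YAML: its name, and indented under it one key for each argument. apply_moves: Moves the arm, as the interface text tells. Shifts and turns lie within -1 to 1; 1 stands for 0.2 m of shift or 1.5 rad of turn. Its arguments: {"type":"object","properties":{"moves":{"type":"array","items":{"type":"array","items":{"type":"number","minimum":-1,"maximum":1}}},"grip_force":{"type":"number"}},"required":["moves"]}

```bash
mkdir -p pics
cat > h.py <<'E'
import numpy as np, cv2
from cell import env, viewer, boxes_of, masks_of
from scipy.spatial.transform import Rotation as R
def rot(o):
    o=np.array(o,float)
    return o if o.shape==(3,3) else (R.from_quat(o).as_matrix() if o.size==4 else R.from_euler('xyz',o,degrees=True).as_matrix())
def ray(c,px):
    f=240/np.tan(np.radians(c['fov_y'])/2)
    d=np.array([(px[0]-c['cx'])/f,-(px[1]-c['cy'])/f,-1.])
    return np.array(c['position']),rot(c['orientation'])@d
def at(c,px,ax,v):
    p,d=ray(c,px); return p+d*(v-p[ax])/d[ax]
def proj(c,X):
    f=240/np.tan(np.radians(c['fov_y'])/2)
    q=rot(c['orientation']).T@(np.array(X)-c['position'])
    return np.array([c['cx']-f*q[0]/q[2],c['cy']+f*q[1]/q[2]])
def tri(c1,p1,c2,p2):
    a,d=ray(c1,p1);b,e=ray(c2,p2)
    s=np.linalg.lstsq(np.c_[d,-e],b-a,rcond=None)[0]
    return (a+d*s[0]+b+e*s[1])/2, np.linalg.norm(a+d*s[0]-b-e*s[1])
E
python3 - <<'E'
from h import *
print(env.get_obs())
ims=[]
for n in ['side','top']:
    print(n,viewer.get_calibration(n)); im=viewer.read_camera(n); cv2.imwrite(f'pics/{n}0.png',im[:,:,::-1])
    for t in ['dauber','brush','shoehorn','pot','tin_black','tin_brown','rack']:
        print(t,[(np.round(b['location']),round(b['conf'],2)) for b in boxes_of(n,t)])
E
```

```text
{'time_s': 0.0, 'qpos': array([-69.32295089,  18.43836754,  -4.01756108,  83.17413681,
         1.29389581,  78.54101878,  -3.26082367]), 'joint_velocities': array([ 0.02466477, -0.034268  , -0.07459135,  0.13214475, -0.09547761,
       -0.01965342, -0.03523493]), 'effort': array([-4.91301557e-05, -4.91282845e+01, -4.03854540e-01, -3.12531137e+01,
       -6.38217176e-02,  4.36741335e-02,  1.70588742e-04]), 'tool_pos': array([0.2207515 , 0.61078114, 0.22147634]), 'tool_rot': array([-1.79891667e+02,  4.02588228e-03,  1.60133569e+02]), 'force': array([ 0.34885191, -0.23012622, -0.0223741 ]), 'wrist_torque': array([-0.00633329, -0.0085188 ,  0.0346579 ]), 'grasp_force': 0.0, 'grip_width': 0.08716649776918117}
side {'fov_y': 55.72298263629963, 'cx': 318.73821095589835, 'cy': 238.4412792592413, 'position': array([ 0.41450843, -0.79745987,  0.76051129]), 'orientation': array([51.98455849,  0.27899367, -6.55826661])}
dauber [(array([343., 190.]), 0.78), (array([340., 190.]), 0.78)]
brush [(array([355., 226.]), 0.83)]
shoehorn [(array([374., 248.]), 0.83)]
pot [(array([286., 196.]), 0.92), (array([240., 195.]), 0.66)]
tin_black [(array([296., 372.]), 0.89), (array([298., 259.]), 0.22)]
tin_brown [(array([299., 258.]), 0.95)]
rack [(array([376., 277.]), 0.8)]
top {'fov_y': 49.53960804384769, 'cx': 311.312958642466, 'cy': 242.479798507389, 'position': array([ 0.4137632 , -0.01428756,  1.14819199]), 'orientation': array([  4.23510319,   1.19303629, -90.38788167])}
dauber [(array([180., 193.]), 0.72), (array([246., 194.]), 0.69), (array([302., 174.]), 0.17)]
brush [(array([303., 188.]), 0.86)]
shoehorn [(array([356., 174.]), 0.88)]
pot [(array([162., 332.]), 0.9), (array([168., 267.]), 0.57)]
tin_black [(array([438., 270.]), 0.95)]
tin_brown [(array([278., 257.]), 0.78)]
rack [(array([302., 174.]), 0.88)]
```

Run:
```python
import cv2,numpy as np
a=cv2.imread('pics/side0.png');b=cv2.imread('pics/top0.png')
cv2.imwrite('pics/both.png',cv2.resize(np.vstack([a[120:420,180:580],b[110:410,100:500]]),(800,1200))[:600])
cv2.imwrite('pics/topc.png',cv2.resize(b[110:410,100:500],(800,600)))
```

```text
(no output)
```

View pics/both.png

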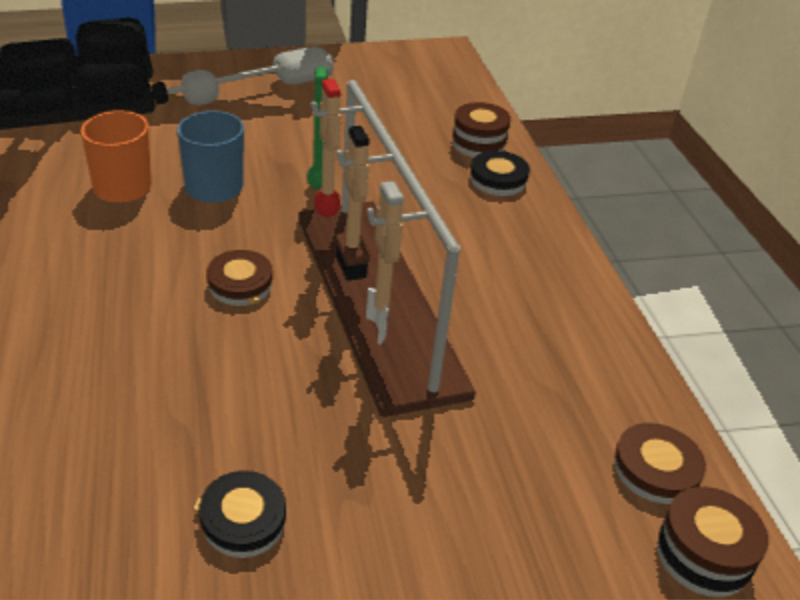

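View pics/topc.png

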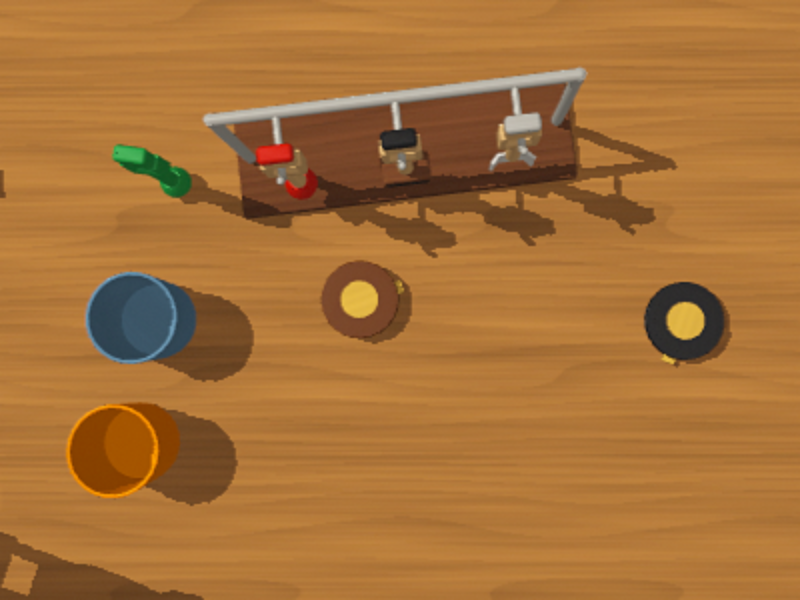

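The dauber could be confused with: the red-capped one on the left hook, top (237,187) / side (345,164); the green look-alike to its left, top (165,187) / side (340,157); and the black-capped brush at (299,179). I choose the red one. For the pot: blue, top (166,268), and orange, (157,335). I choose blue.

Run:
```python
from h import *
s,t=viewer.get_calibration('side'),viewer.get_calibration('top')
T=lambda u,v:(100+u/2,110+v/2); S=lambda u,v:(180+u/2,120+v/2)
for n,a,b in [('redcap',S(331,88),T(274,154)),('blackcap',S(358,135),T(398,139)),('metalcap',S(391,190),T(522,125)),('greencap',S(320,73),T(130,155)),('redhead',S(327,205),T(302,184)),('barR',S(452,246),T(583,73)),('barL',S(351,84),T(210,119))]:
    print(n,tri(s,a,t,b))
for n,p in [('L',T(208,119)),('R',T(583,73))]: print(n,at(t,p,2,.2135))
for n,a,z in [('rim',T(131,318),.1),('foot',T(149,320),.006)]: print(n,at(t,a,2,z))
print('siderim',at(s,S(212,137),2,.1))
print('brown',at(t,T(360,300),2,.026), 'greenfoot',at(t,T(176,183),2,.02))
# rack hooks fit from bar
# close crops for choice
ma=masks_of('top','pot');print([(m['location'],m['conf'],m['pixels'].sum()) for m in ma])
a=cv2.imread('pics/side0.png')[140:260,300:420];b=cv2.imread('pics/top0.png')[140:260,140:260]
cv2.imwrite('pics/crop.png',cv2.resize(np.hstack([a,b]),(800,400),interpolation=cv2.INTER_CUBIC))
```

```text
redcap (array([0.58125543, 0.13462424, 0.24256073]), np.float64(0.0019352911070466964))
blackcap (array([0.59293716, 0.02492049, 0.24449875]), np.float64(0.0016503061402443342))
metalcap (array([ 0.60451905, -0.08406364,  0.24702716]), np.float64(0.0033336337973563076))
greencap (array([0.59201704, 0.280007  , 0.18542462]), np.float64(0.0014839509635393322))
redhead (array([0.58063945, 0.13279162, 0.07462089]), np.float64(0.002860332880986062))
barR (array([ 0.6556149 , -0.14186473,  0.21806856]), np.float64(0.0007713851547984973))
barL (array([0.61907291, 0.19889432, 0.21091719]), np.float64(0.00017312521635555727))
L [0.61861584 0.20013998 0.2135    ]
R [ 0.65719988 -0.14255595  0.2135    ]
rim [0.44014077 0.30276761 0.1       ]
foot [0.44015754 0.31119575 0.006     ]
siderim [0.44388989 0.27478665 0.1       ]
brown [0.45963192 0.07646349 0.026     ] greenfoot [0.59010455 0.27926891 0.02      ]
[([159.1, 331.2], 0.94, np.int64(2150))]
```

View pics/crop.png

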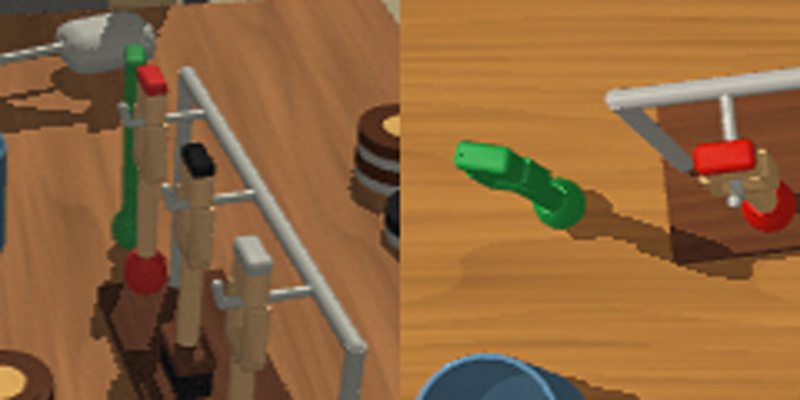

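The crop confirms it: the red-capped, red-headed one is on the left hook (rack y +110), and the green one stands separately to its left. I move by way of the blue pot, taking a close look there.

apply_moves:
  moves:
    - [-0.2,-0.14,-0.15,0,0,-0.08,1]
    - [-0.4,-0.28,-0.3,0,0,-0.16,1]
    - [-0.6,-0.42,-0.4,0,0,-0.24,1]
    - [-0.8,-0.56,-0.4,0,0,-0.306,1]
    - [-0.8,-0.56,-0.4,0,0,-0.306,1]
    - [-0.8,-0.56,-0.4,0,0,-0.306,1]

```text
time_s: 1.45
tool_pos: [0.3361, 0.4492, 0.3036]
tool_rot: [180.0, 0.1, -174.0]
force: [0.5, -0.1, 0.5]
grip_width: 0.0868
grasp_force: 0.0
```

```bash
cat >> h.py <<'E'
def to(p,yaw=None,pos=None,rt=None):
    o=env.get_obs(); pos=o['tool_pos'] if pos is None else pos; rt=o['tool_rot'] if rt is None else rt
    M=rot(rt); d=M.T@(np.array(p)-pos)/.2
    w=np.zeros(3) if yaw is None else (R.from_matrix(M).inv()*R.from_euler('xyz',[180,0,yaw],degrees=True)).as_rotvec()/1.5
    return np.round(d,3),np.round(w,3)
E
python3 -c "
from h import *
o=env.get_obs();print(o['time_s'],o['tool_pos'],o['tool_rot'],to([.44,.29,.3],186.4))"
```

```text
1.45 [0.33608309 0.44924795 0.30355375] [ 1.79958163e+02  1.03485850e-01 -1.73960053e+02] (array([-0.433, -0.847,  0.018]), array([ 0.   ,  0.001, -0.004]))
```

apply_moves:
  moves:
    - [-0.12,-0.22,0,0,0,0,1]
    - [-0.24,-0.44,0,0,0,0,1]
    - [-0.35,-0.66,0,0,0,0,1]
    - [-0.43,-0.85,0,0,0,0,1]
    - [-0.43,-0.85,0,0,0,0,1]
    - [-0.43,-0.85,0,0,0,0,1]

```text
time_s: 2.05
tool_pos: [0.4373, 0.2935, 0.3021]
tool_rot: [180.0, -0.1, -173.6]
force: [-1.2, 0.9, -0.4]
grip_width: 0.0869
grasp_force: 0.0
```

Run:
```python
from h import *
o=env.get_obs();c=viewer.get_calibration('wrist');im=viewer.read_camera('wrist');cv2.imwrite('pics/w1.png',im[:,:,::-1])
print(o['tool_pos'],c)
for n in ['pot','dauber']: print(n,[(np.round(b['location']),round(b['conf'],2),at(c,b['location'],2,.1)) for b in boxes_of('wrist',n)])
print('mids',[proj(c,x).round() for x in [[.44,.303,.1],[.44,.275,.1],[.581,.134,.249]]])
print(to([.581,.134,.31],186.4))
```

```text
[0.43725211 0.29353087 0.3021335 ] {'fov_y': 66.6241627193074, 'cx': 317.8376632612794, 'cy': 242.6101022509007, 'position': array([0.35791356, 0.28403158, 0.46448538]), 'orientation': array([-1.68662114e+01,  3.84686911e-03,  9.63366795e+01])}
pot [(array([365.,  78.]), 0.78, array([0.30610111, 0.32188389, 0.1       ])), (array([327., 217.]), 0.6, array([0.43956234, 0.30238531, 0.1       ]))]
dauber [(array([166., 312.]), 0.84, array([0.56543274, 0.13805507, 0.1       ]))]
mids [array([327., 217.]), array([300., 215.]), array([ 79., 426.])]
(array([-0.625, -0.883, -0.04 ]), array([ 0.   , -0.001,  0.003]))
```

View pics/w1.png

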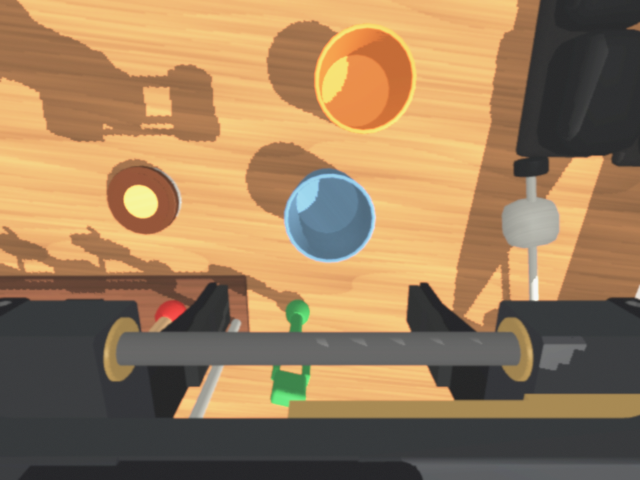

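The wrist picture shows the blue pot's rim centred at (329,217), so about (0.440, 0.304), which agrees with the top view. The orange pot is at (365,78), the brown tin at (143,200). Now I go above the dauber.

apply_moves:
  moves:
    - [-0.14,-0.2,0,0,0,0,1]
    - [-0.28,-0.4,0,0,0,0,1]
    - [-0.42,-0.6,-0.02,0,0,0,1]
    - [-0.56,-0.8,-0.04,0,0,0,1]
    - [-0.625,-0.883,-0.04,0,0,0,1]
    - [-0.625,-0.883,-0.04,0,0,0,1]
    - [-0.625,-0.883,-0.04,0,0,0,1]

```text
time_s: 2.9
tool_pos: [0.5813, 0.133, 0.3099]
tool_rot: [180.0, -0.1, -173.4]
force: [-0.4, 0.2, -0.3]
grip_width: 0.0874
grasp_force: 0.0
```

Run:
```python
from h import *
o=env.get_obs();c=viewer.get_calibration('wrist');im=viewer.read_camera('wrist');cv2.imwrite('pics/w2.png',im[:,:,::-1])
print(o['tool_pos'],o['tool_rot'])
m=(im[:,:,0]>120)&(im[:,:,1]<60)&(im[:,:,2]<70)
n,l,st,ce=cv2.connectedComponentsWithStats(m.astype(np.uint8))
for i in range(1,n):
  if st[i,4]>60: print(st[i],ce[i],at(c,ce[i],2,.249))
print(proj(c,[.581,.134,.249]))
print(to([.581,.134,.219],186.4))
```

```text
[0.58133821 0.13296969 0.30993438] [ 1.79953416e+02 -7.14733347e-02 -1.73446327e+02]
[307 195  15  24 132] [312.         203.90151515] [0.54478664 0.12450973 0.249     ]
[301 248  42   5  91] [320.83516484 248.73626374] [0.57312506 0.13329635 0.249     ]
[320.5165374  260.34291668]
(array([-0.001,  0.001,  0.456]), array([ 0.001, -0.001,  0.003]))
```

View pics/w2.png

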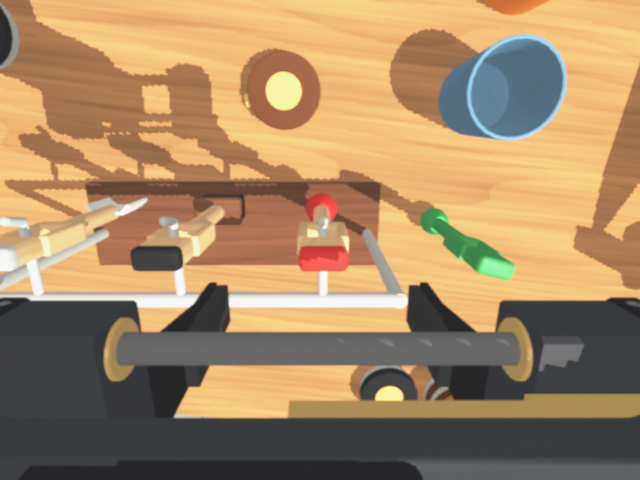

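The picture shows the red cap centred at (323,258), within 2 mm of the estimate. The brush cap is at (157,258) and the green one is clear at (495,268). Descend and grip.

apply_moves:
  moves:
    - [0,0.01,0.12,0,0,0,1]
    - [0,0.01,0.24,0,0,0,1]
    - [0,0.01,0.34,0,0,0,1]
    - [0,0.01,0.41,0,0,0,1]
    - [0,0.01,0.455,0,0,0,1]
    - [0,0.01,0.455,0,0,0,1]
    - [0,0.01,0.455,0,0,0,0.6]
    - [0,0.01,0.455,0,0,0,0.45]
    - [0,0.01,0.455,0,0,0,0.3]
    - [0,0.01,0.455,0,0,0,0.2]
    - [0,0.01,0.455,0,0,0,0.2]
    - [0,0.01,0.455,0,0,0,0.2]
    - [0,0.01,0.455,0,0,0,0.2]
    - [0,0.01,0.455,0,0,0,0.2]
  grip_force: 25

```text
time_s: 4.35
tool_pos: [0.5816, 0.1332, 0.2197]
tool_rot: [180.0, 0.0, -173.6]
force: [0.1, -1.0, 0.7]
grip_width: 0.0318
grasp_force: 24.9
```

Gripped at 31.8 mm. Now lift 20 mm, then out along rack -x (tool +x).

apply_moves:
  moves:
    - [0,0,-0.03,0,0,0,0.1]
    - [0,0,-0.06,0,0,0,0.1]
    - [0,0,-0.09,0,0,0,0.1]
    - [0,0,-0.1,0,0,0,0.1]
    - [0,0,-0.1,0,0,0,0.1]
    - [0,0,-0.1,0,0,0,0.1]

```text
time_s: 4.95
tool_pos: [0.5816, 0.1327, 0.2395]
tool_rot: [180.0, -0.0, -173.6]
force: [0.2, -0.6, -2.0]
grip_width: 0.0321
grasp_force: 24.9
```

Run:
```python
from h import *
o=env.get_obs();print(o['tool_pos'],o['grip_width'],o['force'])
im=viewer.read_camera('side')
cv2.imwrite('pics/s2.png',cv2.resize(im[120:300,260:500],(800,600),interpolation=cv2.INTER_CUBIC)[:,:,::-1])
```

```text
[0.58156526 0.13274858 0.23948372] 0.0321218871614607 [ 0.18256403 -0.63119334 -2.02506745]
```

View pics/s2.png

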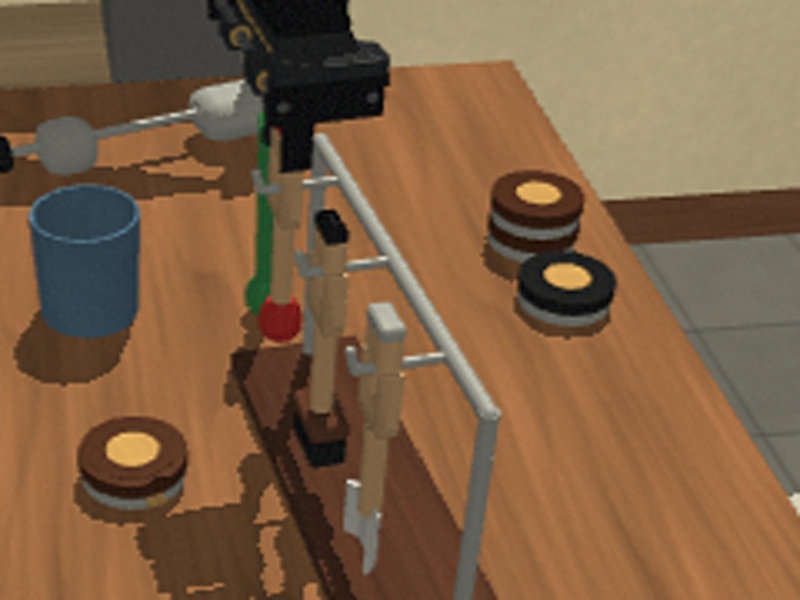

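The dauber hangs in the grip with the hook still through its eye, and the wire tip is at (255,180). Out along -x, then up.

apply_moves:
  moves:
    - [0.06,0,0,0,0,0,0.1]
    - [0.12,0,0,0,0,0,0.1]
    - [0.2,0,0,0,0,0,0.1]
    - [0.28,0,0,0,0,0,0.1]
    - [0.36,0,0,0,0,0,0.1]
    - [0.4,0,0,0,0,0,0.1]
    - [0.4,0,0,0,0,0,0.1]
    - [0.4,0,-0.1,0,0,0,0.1]
    - [0.4,0,-0.2,0,0,0,0.1]
    - [0.4,0,-0.32,0,0,0,0.1]
    - [0.4,0,-0.32,0,0,0,0.1]

```text
time_s: 6.1
tool_pos: [0.5042, 0.1242, 0.3069]
tool_rot: [179.9, 0.4, -173.6]
force: [0.4, -0.3, -1.0]
grip_width: 0.0314
grasp_force: 24.9
```

Run:
```python
from h import *
o=env.get_obs();print(o['force'],to([.44,.304,.302],186.4))
```

```text
[ 0.36679183 -0.30842677 -0.96539966] (array([0.219, 0.929, 0.025]), array([0.001, 0.004, 0.   ]))
```

apply_moves:
  moves:
    - [0.04,0.14,0,0,0,0,0.1]
    - [0.08,0.3,0,0,0,0,0.1]
    - [0.12,0.46,0,0,0,0,0.1]
    - [0.16,0.62,0,0,0,0,0.1]
    - [0.2,0.78,0,0,0,0,0.1]
    - [0.21,0.88,0,0,0,0,0.1]
    - [0.215,0.93,0,0,0,0,0.1]
    - [0.215,0.93,0,0,0,0,0.1]
    - [0.215,0.93,0,0,0,0,0.1]

```text
time_s: 7.0
tool_pos: [0.4393, 0.3024, 0.3031]
tool_rot: [-179.9, -0.0, -173.7]
force: [0.3, -0.7, -0.7]
grip_width: 0.0321
grasp_force: 24.9
```

Run:
```python
from h import *
o=env.get_obs();c=viewer.get_calibration('wrist');im=viewer.read_camera('wrist');s=viewer.read_camera('side')
print(o['tool_pos'],o['tool_rot'],o['force'],to([.44,.304,.171],186.4),proj(c,[.44,.304,.1]))
cv2.imwrite('pics/w3.png',np.vstack([cv2.resize(im[100:400,120:520],(800,600))[:340],cv2.resize(s[100:230,180:580],(800,260))])[:,:,::-1])
```

```text
[0.43931829 0.3024462  0.30310098] [-1.79929832e+02 -9.46197643e-03 -1.73667520e+02] [ 0.2970575  -0.72136219 -0.65735243] (array([-0.003,  0.009,  0.662]), array([-0.   ,  0.   , -0.001])) [320.34785225 214.34188428]
```

View pics/w3.png

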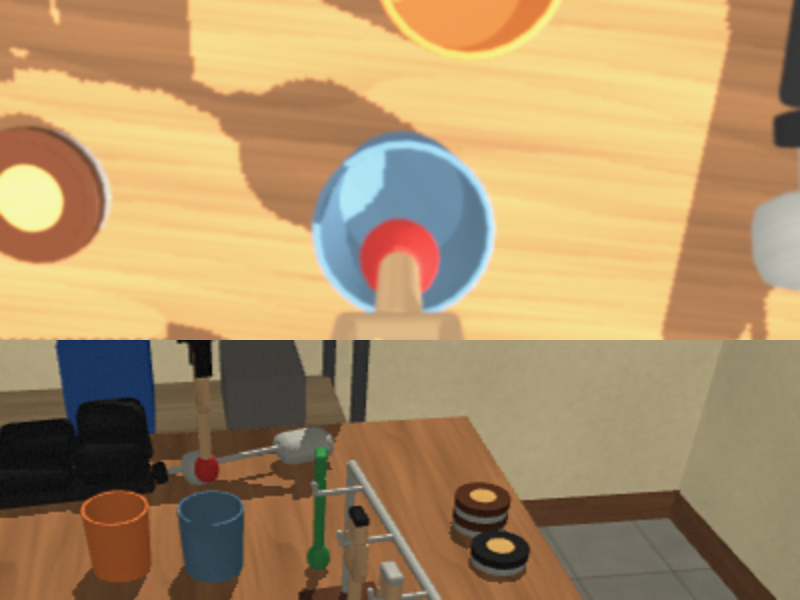

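The head (400,258) hangs straight over the pot, whose rim is centred at (404,226) in the crop, just as projected. Lower it.

apply_moves:
  moves:
    - [0,0.01,0.1,0,0,0,0.1]
    - [0,0.01,0.22,0,0,0,0.1]
    - [0,0.01,0.34,0,0,0,0.1]
    - [0,0.01,0.46,0,0,0,0.1]
    - [0,0.01,0.56,0,0,0,0.1]
    - [0,0.01,0.62,0,0,0,0.1]
    - [0,0.01,0.645,0,0,0,0.1]
    - [0,0.01,0.66,0,0,0,0.1]
    - [0,0.01,0.66,0,0,0,0.1]
    - [0,0.01,0.66,0,0,0,0.1]

```text
time_s: 8.1
tool_pos: [0.4389, 0.3062, 0.1725]
tool_rot: [179.9, 0.1, -173.6]
force: [0.2, -0.1, -0.9]
grip_width: 0.0318
grasp_force: 24.9
```

apply_moves:
  moves:
    - [0,0,0.005,0,0,0,0.1]
    - [0,0,0.01,0,0,0,0.1]
    - [0,0,0.01,0,0,0,0.1]

```text
time_s: 8.4
tool_pos: [0.4384, 0.3059, 0.1696]
tool_rot: [180.0, 0.0, -173.6]
force: [-0.4, -0.6, -0.3]
grip_width: 0.0315
grasp_force: 24.9
```

apply_moves:
  moves:
    - [0,0,0.005,0,0,0,0.1]
    - [0,0,0.01,0,0,0,0.1]
    - [0,0,0.01,0,0,0,0.1]

```text
time_s: 8.7
tool_pos: [0.4382, 0.3057, 0.1673]
tool_rot: [-180.0, -0.0, -173.6]
force: [0.3, -1.0, -1.3]
grip_width: 0.032
grasp_force: 24.9
```

apply_moves:
  moves:
    - [0,0,0.005,0,0,0,0.1]
    - [0,0,0.01,0,0,0,0.1]
    - [0,0,0.01,0,0,0,0.1]

```text
time_s: 9.0
tool_pos: [0.4384, 0.3059, 0.1657]
tool_rot: [180.0, 0.0, -173.6]
force: [-0.4, -0.4, -0.3]
grip_width: 0.0318
grasp_force: 24.9
```

apply_moves:
  moves:
    - [0,0,0.005,0,0,0,0.1]
    - [0,0,0.008,0,0,0,0.1]
    - [0,0,0.008,0,0,0,0.1]

```text
time_s: 9.3
tool_pos: [0.4389, 0.306, 0.1654]
tool_rot: [180.0, 0.1, -173.6]
force: [-0.5, -1.4, 5.5]
grip_width: 0.032
grasp_force: 24.9
```

Run:
```python
from h import *
f=[]
for i in range(4):
    viewer.read_camera('side'); f.append(env.get_obs()['force'])
print(np.mean(f,0),np.std(f,0),env.get_obs()['tool_pos'])
```

```text
[-1.0939912  -0.92044282  5.83526036] [0.7348345  0.17426497 0.46035029] [0.43892951 0.30607229 0.16540638]
```

The bottom is reached (6 N contact). Release.

apply_moves:
  moves:
    - [0,0,-0.003,0,0,0,0.36]
    - [0,0,-0.003,0,0,0,0.4]
    - [0,0,-0.003,0,0,0,0.45]
    - [0,0,-0.003,0,0,0,0.55]
    - [0,0,-0.003,0,0,0,0.65]
    - [0,0,-0.003,0,0,0,0.8]
    - [0,0,-0.003,0,0,0,1]
    - [0,0,-0.003,0,0,0,1]
    - [0,0,-0.003,0,0,0,1]
    - [0,0,-0.003,0,0,0,1]
    - [0,0,-0.003,0,0,0,1]
    - [0,0,-0.003,0,0,0,1]

```text
time_s: 10.7
tool_pos: [0.4384, 0.3058, 0.1646]
tool_rot: [180.0, 0.0, -173.6]
force: [0.6, -0.1, -0.5]
grip_width: 0.0868
grasp_force: 0.0
```

Run:
```python
from h import *
c=viewer.get_calibration('wrist');im=viewer.read_camera('wrist');s=viewer.read_camera('side')
o=env.get_obs();print(o['force'],o['grip_width'])
cv2.imwrite('pics/w4.png',np.vstack([cv2.resize(im[100:400,120:520],(800,600))[:340],cv2.resize(s[100:230,180:580],(800,260))])[:,:,::-1])
```

```text
[ 0.22559437  0.41664498 -0.01681561] 0.08718782289340156
```

View pics/w4.png

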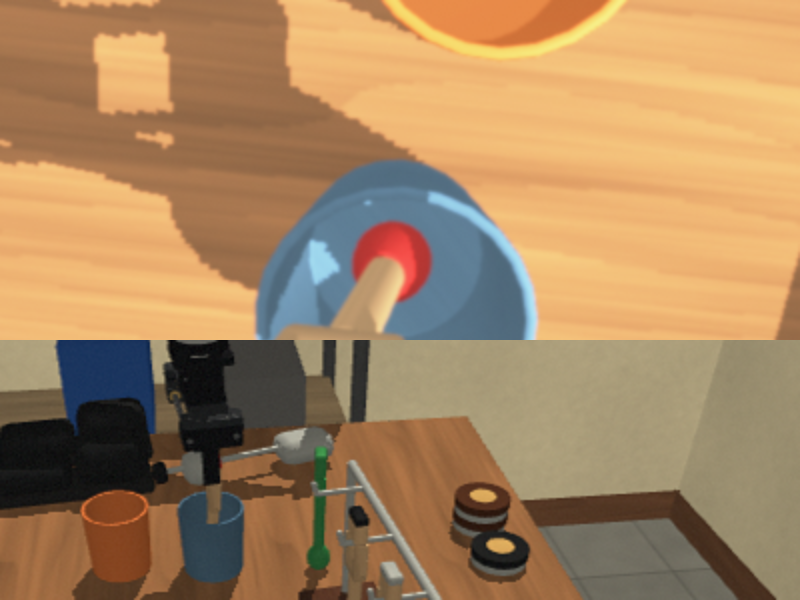

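The head sits on the pot floor and the handle leans towards -y, inside the open fingers. Rise straight up, gently.

apply_moves:
  moves:
    - [0,0,-0.04,0,0,0,1]
    - [0,0,-0.08,0,0,0,1]
    - [0,0,-0.13,0,0,0,1]
    - [0,0,-0.18,0,0,0,1]
    - [0,0,-0.25,0,0,0,1]
    - [0,0,-0.35,0,0,0,1]
    - [0,0,-0.5,0,0,0,1]
    - [0,0,-0.7,0,0,0,1]
    - [0,0,-0.8,0,0,0,1]
    - [0,0,-0.8,0,0,0,1]
    - [0,0,-0.8,0,0,0,1]
    - [0,0,-0.8,0,0,0,1]
    - [0,0,-0.8,0,0,0,1]

```text
time_s: 12.1
tool_pos: [0.4378, 0.3055, 0.3233]
tool_rot: [-179.9, -0.1, -173.6]
force: [0.3, 0.7, -0.8]
grip_width: 0.0867
grasp_force: 0.0
```

Run:
```python
from h import *
im=viewer.read_camera('wrist');s=viewer.read_camera('side')
o=env.get_obs();print(o['force'],o['time_s'],o['tool_pos'])
cv2.imwrite('pics/w5.png',np.vstack([cv2.resize(im,(400,300)),cv2.resize(s[120:420,180:580],(400,300))])[:,:,::-1])
```

```text
[-1.15545971 -1.03456953  1.00163579] 12.2 [0.43799675 0.30555952 0.3235965 ]
```

View pics/w5.png

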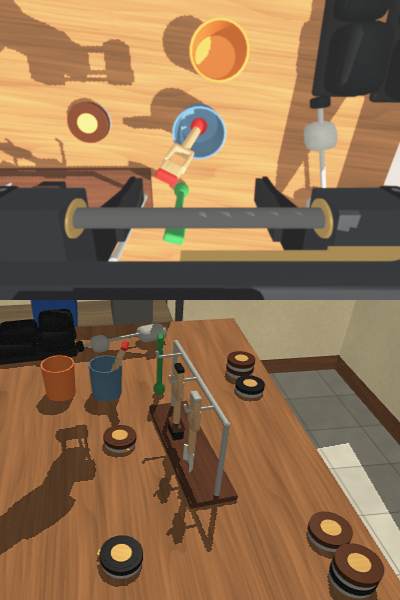

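The dauber stands head down in the blue pot at (200,130), leaning on the rim. The brush and shoehorn still hang, and both tins are where they were. Handing in.

```bash
python3 -c "
from h import *
print(env.sign_off())"
```

```text
the job is handed in; nothing more can be done
None
```

The red dauber is off its hook and stands head down on the floor of the blue pot, leaning on the rim. The brush and shoehorn are still hanging, the tins look unmoved, and I handed the job in at about 12 s.

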